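# Put the handheld radios back on charge

### The arm

A 6-joint arm with a two-finger parallel gripper is mounted at the origin on the work surface. World frame = base frame: x ahead of the robot, y to its left, z up, the work surface at z = 0. Lengths are in m, angles in degrees, forces in N, time in s.
With the tool pointing down it reaches from about 0.3 to 0.75 m from the base axis. Payload 8.5 kg.
Tool frame: the origin (TCP) lies at the very end of the fingers, on their centre line; the grasp point (between the pads) lies 19 mm behind it; z points along the fingers, y is the line along which they close (so a half turn about z gives the same grasp; the last joint's range is limited). The gripper opens to 85 mm and grips with 20 to 120 N. Pads are 22 mm wide; open, the fingers measure 114 mm over their backs; the gripper's body (76 mm by 85 mm) begins 54 mm behind the grasp point. The pads swing forward as they close: fully open they stand 13 mm farther back than shut.
Start: joints at [64.039, 21.807, 74.336, -0, 83.858, -12.336], TCP at [0.13, 0.535, 0.231] pointing down, gripper open.
Joint ranges: [-178.18, 178.18], [-50.72, 133.34], [12.68, 142.11], [-81.47, 261.47], [9.98, 163.14], [-165.26, 165.26]. Speed limits (degrees/s): [136.94, 136.94, 180, 180, 180, 180].

### API

Orientations are given as a 3x3 rotation matrix whose columns are the frame's x, y, z axes.
In Python, from rig import env gives the robot as it stands.
- The arm moves only by the tool move_arm, never from a script. Its argument "plan" is a list of rows, each a list of 7 numbers: the turn, a rotation vector about the tool's x, y, z in degrees, then the shift along the tool's x, y, z in cm, then the gripper command: -1 is shut, 1 is fully open, values between are in proportion. In form: [[ax, ay, az, tx, ty, tz, jaw], ...]. A call has 1 to 5 rows; each row is the pose to reach, as a shift and turn from the pose commanded when the call began, along the tool's axes at that moment; what a row does not reach only later rows make up. A row lasts 1/10 s, in which the tool goes at most 50 mm and 8.59 degrees, less where a joint would pass 70% of its speed; a pose out of reach is approached as far as the arm can. A call with a gripper value outside its range is refused whole. The fingers move at their own pace and stop on an object; "squeeze" is the grip in N (left out, the last holds). Time passes only in rows, so rows that repeat a pose let the fingers close. It gives the time, the measured TCP pose, the force, the opening and the grip force at its end, in the units of the state.
- env.observe(): the state, without advancing time (a new reading comes with each control period).
- env.get_image(name): name is "scene" or "top" or "wrist"; returns a dict with "color" (400x640x3 uint8, red, green, blue), "fov_y" (degrees; the focal length in pixels is half the picture's height over the tangent of half this angle, whatever the lens; pixels are square), "cx", "cy" (the principal point, pixels), "R" (3x3) and "t" (3): a world point X has camera coordinates R X + t. Camera axes: x right, y down, z forward; pixel columns grow to the right and rows downward; lengths in m; the calibration is good to about 2 mm. The wrist camera is an equidistant fisheye: a pixel r from the principal point sees the ray r / f radians off the axis. A picture is of the moment at which its call begins. There is no depth.
- env.close_job(): hands the job in; it is judged then, once.
Trained networks look in a picture, given as the dict that the camera call returned (one of the last four; its "shot" number tells which), for a name from the list of things; names that differ only in an ending like _2 or _b are one class to them, and where a whole thing is asked for, a point or a joint stands for the part that bears it (a point fixed in the world has none). Each returns a list of dicts, best first, with "conf" (0 to 1); they miss things now and then, are a little off and sometimes report something else, mostly with a low value. They report only what shows in the picture. A call takes as long as a camera call.
- env.outline_of(target, picture): "mask" (400x640 bool, what is visible of it) and "bbox" ([centre column, centre row, width, height] in pixels, round what is visible of it).
- env.tip_of(target, picture): "pixel" ([column, row] in pixels: a listed point, or the origin of a listed thing).
The state is a dict: "time_s": time; "q": joint angles; "qvel": joint speeds; "joint_efforts": joint torques, N m; "position": TCP position; "tool_rot": TCP orientation; "ft_force": force on the tool from outside, world axes, zero at the start; "wrist_torque": the same for the moment, N m; "grip_width": finger opening in m; "gripper_force": force on a finger pad.
Only numpy, scipy, OpenCV 4.12 (cv2) and the standard library are available. Lean on these libraries where they do the work, as an engineer would, in place of code of your own. Each camera call takes 0.05 s, during which the arm holds its last target. There are 200 camera calls.

### The job

Put the four handheld radios back on charge: stand each one in the charging cradle whose rim has its colour, with its front facing the same way as the front of the cradle, upright and fully home. Lower them in rather than dropping them, do not knock any radio over, and leave the mug and the desk microphone where they stand.

Things in the scene. Friction and masses are not known exactly. Their poses are not given: they have to be found in the camera images.
- radio_red_center (a point): Centre (half-way up the case) of the loose, upright red handheld radio, about 0.2 kg. Case 105 mm high, 34 mm deep: red front shell 56 wide, 18 deep; behind it a black battery only 34 wide, 16 deep, full height. On top an antenna 30 mm and a knob 12 mm high. x points from its front (display, keypad) to its back (battery), y to the antenna side, z up. Grip it across its depth, near the top.
- radio_yellow_center (a point): Centre (half-way up the case) of the loose, upright yellow handheld radio, about 0.2 kg. Case 105 mm high, 34 mm deep: yellow front shell 56 wide, 18 deep; behind it a black battery only 34 wide, 16 deep, full height. On top an antenna 30 mm and a knob 12 mm high. x points from its front (display, keypad) to its back (battery), y to the antenna side, z up. Grip it across its depth, near the top.
- radio_blue_center (a point): Centre (half-way up the case) of the loose, upright blue handheld radio, about 0.2 kg. Case 105 mm high, 34 mm deep: blue front shell 56 wide, 18 deep; behind it a black battery only 34 wide, 16 deep, full height. On top an antenna 30 mm and a knob 12 mm high. x points from its front (display, keypad) to its back (battery), y to the antenna side, z up. Grip it across its depth, near the top.
- radio_green_center (a point): Centre (half-way up the case) of the loose, upright green handheld radio, about 0.2 kg. Case 105 mm high, 34 mm deep: green front shell 56 wide, 18 deep; behind it a black battery only 34 wide, 16 deep, full height. On top an antenna 30 mm and a knob 12 mm high. x points from its front (display, keypad) to its back (battery), y to the antenna side, z up. Grip it across its depth, near the top.
- cradle_red: Fixed black charging cradle with red rim. Origin on the bench under the pocket's centre; x from its front (foot with white lamp) to its back, z up. Rim 50 mm high, 71 (x) by 93 mm outside. Pocket floor 14 mm high (seated radio's centre at 66.5 mm); flared walls: 55 by 77 mm at the mouth, 39 by 61 at the floor. Keys in the back corners let a radio home only front to front.
- cradle_yellow: Fixed black charging cradle with yellow rim. Origin on the bench under the pocket's centre; x from its front (foot with white lamp) to its back, z up. Rim 50 mm high, 71 (x) by 93 mm outside. Pocket floor 14 mm high (seated radio's centre at 66.5 mm); flared walls: 55 by 77 mm at the mouth, 39 by 61 at the floor. Keys in the back corners let a radio home only front to front.
- cradle_blue: Fixed black charging cradle with blue rim. Origin on the bench under the pocket's centre; x from its front (foot with white lamp) to its back, z up. Rim 50 mm high, 71 (x) by 93 mm outside. Pocket floor 14 mm high (seated radio's centre at 66.5 mm); flared walls: 55 by 77 mm at the mouth, 39 by 61 at the floor. Keys in the back corners let a radio home only front to front.
- cradle_green: Fixed black charging cradle with green rim. Origin on the bench under the pocket's centre; x from its front (foot with white lamp) to its back, z up. Rim 50 mm high, 71 (x) by 93 mm outside. Pocket floor 14 mm high (seated radio's centre at 66.5 mm); flared walls: 55 by 77 mm at the mouth, 39 by 61 at the floor. Keys in the back corners let a radio home only front to front.
- mug: Bystander: white mug, 80 mm across, 90 mm high, loose; origin at the centre of its underside.
- desk_mic: Bystander: desk microphone with a round wooden foot 100 mm across, thin stem and dark ball head, 175 mm high, loose; origin at the centre of its underside.

How it is judged (in metres and radians):
At the end, for the whole second after the job is handed in: Every radio stands in the cradle of its own colour: centre within 8 mm of the pocket's centre in plan, no more than 5 mm above fully seated, upright within 0.12 rad, released and at rest (horizontal distance between radio_red_center and cradle_red below 0.008 m and z of radio_red_center in the frame of cradle_red below 0.0715 m and angle between each of radio_red_center, radio_yellow_center, radio_blue_center, radio_green_center's own z axis and vertical below 0.12 rad and linear speed of each of radio_red, radio_yellow, radio_blue, radio_green below 0.02 m/s and angular speed of each of radio_red, radio_yellow, radio_blue, radio_green below 0.15 rad/s and horizontal distance between radio_yellow_center and cradle_yellow below 0.008 m and z of radio_yellow_center in the frame of cradle_yellow below 0.0715 m and horizontal distance between radio_blue_center and cradle_blue below 0.008 m and z of radio_blue_center in the frame of cradle_blue below 0.0715 m and horizontal distance between radio_green_center and cradle_green below 0.008 m and z of radio_green_center in the frame of cradle_green below 0.0715 m); the robot touches nothing.
It fails at once if a radio is knocked or laid over (leaning more than 40 degrees) (angle between any of radio_red_center, radio_yellow_center, radio_blue_center, radio_green_center's own z axis and vertical above 0.7 rad).
It fails at once if a radio is dropped into its cradle (moving faster than 0.8 m/s there, a fall of over 3 cm) ((horizontal distance between radio_red_center and cradle_red below 0.04 m and z of radio_red_center in the frame of cradle_red below 0.12 m and linear speed of radio_red above 0.8 m/s) or (horizontal distance between radio_yellow_center and cradle_yellow below 0.04 m and z of radio_yellow_center in the frame of cradle_yellow below 0.12 m and linear speed of radio_yellow above 0.8 m/s) or (horizontal distance between radio_blue_center and cradle_blue below 0.04 m and z of radio_blue_center in the frame of cradle_blue below 0.12 m and linear speed of radio_blue above 0.8 m/s) or (horizontal distance between radio_green_center and cradle_green below 0.04 m and z of radio_green_center in the frame of cradle_green below 0.12 m and linear speed of radio_green above 0.8 m/s)).
It fails at once if the mug is pushed more than 25 mm or knocked over (distance of mug from where it was at the start of the episode above 0.025 m or angle between mug's own z axis and vertical above 0.4 rad).
It fails at once if the desk microphone is pushed more than 25 mm or knocked over (distance of desk_mic from where it was at the start of the episode above 0.025 m or angle between desk_mic's own z axis and vertical above 0.4 rad).
It also fails if it takes over 115 s, if anything falls off the work surface, if the arm or the gripper's body presses on something with over 40 N, if the wrist force passes 120 N, or if a joint passes its speed limit or range.

## Working session

There is one attempt and no reset: what is moved stays moved. The work goes in short steps, Python scripts to look and compute and a tool call to move; the robot and the scene stay as the last step left them, time stands still between calls to the robot, and variables do not carry over. Pictures are saved under pics/ and viewed, at most 14 in all, crops included, and the job is handed in when it is done.

Besides the shell and the picture viewer there is one more tool, called after "Emit:" as name(argument=value, ...) on one line, values as JSON. move_arm: Moves the arm, as the interface text tells. Its arguments: {"type":"object","properties":{"plan":{"type":"array"},"squeeze":{"type":"number"}},"required":["plan"]}

```bash
ls; mkdir -p pics; python3 - <<'E'
from rig import env
import cv2,numpy as np
for n in ["scene","top"]:
    p=env.get_image(n); cv2.imwrite(f"pics/{n}0.png",p["color"][:,:,::-1]); print(n,p["fov_y"],p["cx"],p["cy"],np.round(p["R"],3).tolist(),np.round(p["t"],3))
    for c in ["red","yellow","blue","green"]:
        for t in ["radio_%s_center"%c,"cradle_"+c]:
            print(t,[(np.round(d["pixel"]).tolist(),round(d["conf"],2)) for d in env.tip_of(t,p)][:3])
    for t in ["mug","desk_mic"]: print(t,[(np.round(d["pixel"]).tolist(),round(d["conf"],2)) for d in env.tip_of(t,p)][:3])
o=env.observe();print(o["time_s"],o["position"],o["tool_rot"],o["grip_width"])
E
```

```text
pics
scene 54.244990468835475 314.01698934026854 202.48559375934525 [[0.325, 0.945, -0.013], [0.662, -0.237, -0.711], [-0.675, 0.223, -0.703]] [-0.178 -0.306  1.831]
radio_red_center [([327.0, 196.0], 0.94)]
cradle_red [([244.0, 256.0], 0.71), ([370.0, 168.0], 0.55)]
radio_yellow_center [([286.0, 195.0], 0.67)]
cradle_yellow [([372.0, 167.0], 0.71), ([350.0, 236.0], 0.61)]
radio_blue_center [([370.0, 169.0], 0.63)]
cradle_blue [([387.0, 214.0], 0.65)]
radio_green_center [([230.0, 204.0], 0.61)]
cradle_green [([294.0, 252.0], 0.58), ([388.0, 214.0], 0.17)]
mug []
desk_mic [([402.0, 167.0], 0.93), ([348.0, 239.0], 0.52)]
top 48.94438039755955 319.82031785287694 197.7676971395023 [[-0.008, -1.0, -0.009], [-0.986, 0.009, -0.169], [0.169, 0.007, -0.986]] [0.017 0.533 1.193]
radio_red_center [([296.0, 215.0], 0.56)]
cradle_red [([415.0, 168.0], 0.58), ([496.0, 201.0], 0.21)]
radio_yellow_center [([354.0, 230.0], 0.73)]
cradle_yellow [([294.0, 152.0], 0.83)]
radio_blue_center [([221.0, 242.0], 0.89)]
cradle_blue [([226.0, 171.0], 0.89)]
radio_green_center [([427.0, 234.0], 0.73)]
cradle_green [([363.0, 156.0], 0.56), ([225.0, 169.0], 0.56)]
mug [([494.0, 200.0], 0.72), ([426.0, 238.0], 0.64)]
desk_mic [([168.0, 251.0], 0.98)]
1.1 [0.12954805 0.53449409 0.23132689] [[-9.71860417e-01  2.35557489e-01  8.07449348e-06]
 [ 2.35557489e-01  9.71860417e-01 -1.99171859e-05]
 [-1.25389229e-05 -1.74547171e-05 -1.00000000e+00]] 0.085600775408675
```

View both.

```bash
python3 - <<'E'
import cv2
a=cv2.imread("pics/top0.png")[110:310,120:540];cv2.imwrite("pics/topc.png",cv2.resize(a,(798,380),interpolation=cv2.INTER_CUBIC))
a=cv2.imread("pics/scene0.png")[100:300,180:460];cv2.imwrite("pics/scenec.png",cv2.resize(a,(798,570),interpolation=cv2.INTER_CUBIC))
E
```

```text
(no output)
```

View pics/topc.png

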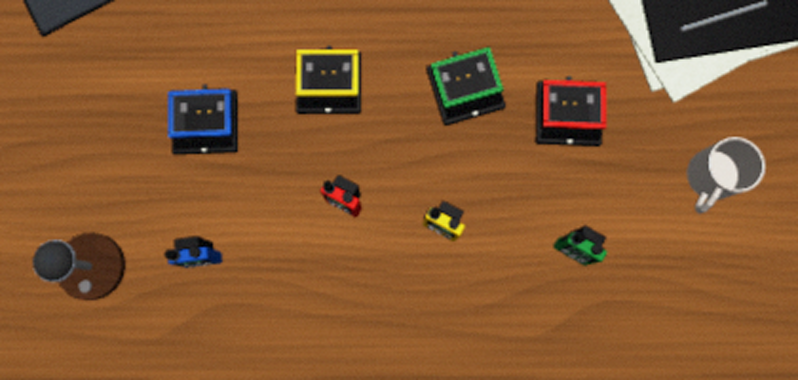

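View pics/scenec.png

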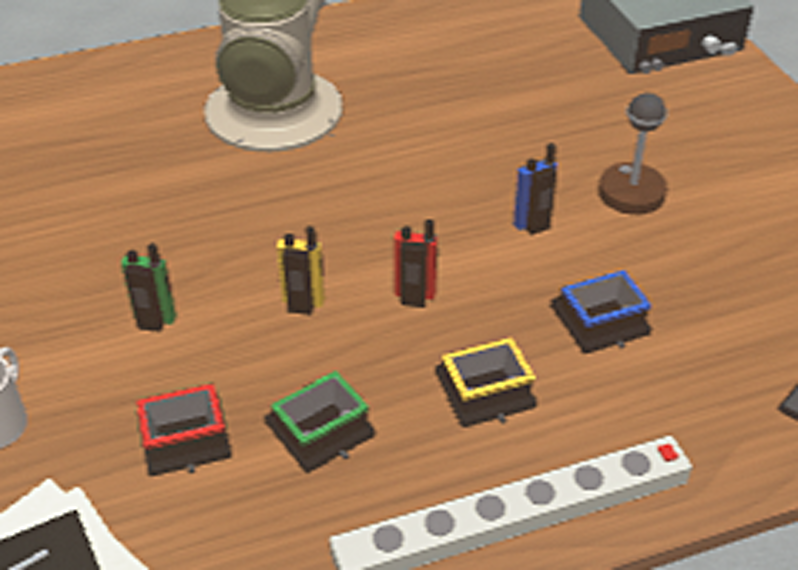

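```bash
cat > h.py <<'E'
from rig import env
import cv2,numpy as np
from scipy.optimize import minimize
C=["red","yellow","blue","green"]
def proj(X,p,fish):
    X=np.asarray(X,float)@np.array(p["R"]).T+np.array(p["t"]); f=200/np.tan(np.radians(p["fov_y"])/2)
    if fish:
        r=np.hypot(X[:,0],X[:,1]);k=np.arctan2(r,X[:,2])/np.maximum(r,1e-9)*f
    else: k=f/X[:,2]
    return np.c_[p["cx"]+k*X[:,0],p["cy"]+k*X[:,1]]
def unproj(px,z,p,fish):
    f=200/np.tan(np.radians(p["fov_y"])/2);d=(np.asarray(px,float)-[p["cx"],p["cy"]])/f
    if fish:
        a=np.hypot(*d);v=np.r_[d/max(a,1e-9)*np.sin(a),np.cos(a)]
    else: v=np.r_[d,1]
    R=np.array(p["R"]);c=-R.T@np.array(p["t"]);v=R.T@v
    return c+v*(z-c[2])/v[2]
def cmask(img,c):
    h=cv2.cvtColor(img,cv2.COLOR_RGB2HSV).astype(int);H,S,V=h[...,0],h[...,1],h[...,2]
    ok={"red":((H<5)|(H>174))&(S>190),"yellow":(H>23)&(H<35)&(S>150),"blue":(H>100)&(H<125)&(S>120),"green":(H>45)&(H<85)&(S>100)}[c]
    return (ok&(V>50)).astype(np.uint8)
def blobs(img,c,mina=12,k=7):
    m=cmask(img,c);j=cv2.morphologyEx(m,cv2.MORPH_CLOSE,np.ones((k,k)))
    n,l,s,ce=cv2.connectedComponentsWithStats(j)
    return sorted([(s[i][4],ce[i],(l==i)&(m>0)) for i in range(1,n) if s[i][4]>=mina],key=lambda b:-b[0])
def box(x0,x1,y0,y1,z0,z1): return np.array([[x,y,z] for x in(x0,x1) for y in(y0,y1) for z in(z0,z1)])
SHELL=box(-.017,.001,-.028,.028,0,.105); RIM=box(-.0355,.0355,-.0465,.0465,.046,.05)
def place(M,q):
    c,s=np.cos(q[2]),np.sin(q[2]);return np.c_[q[0]+c*M[:,0]-s*M[:,1],q[1]+s*M[:,0]+c*M[:,1],M[:,2]]
S=8
def rast(pts,o,sh):
    a=np.zeros(sh,np.uint8);cv2.fillConvexPoly(a,cv2.convexHull(np.round((pts-o)*S).astype(np.int32)),1);return a
def fit(mask,M,q0,p,fish):
    ys,xs=np.nonzero(mask);pt=np.concatenate([np.c_[xs+a,ys+b] for a in(-.5,.5) for b in(-.5,.5)]).astype(float)
    o=pt.min(0)-15;sh=tuple(((pt.max(0)-o+15)*S).astype(int)[::-1]);T=rast(pt,o,sh)
    def cost(u):
        r=rast(proj(place(M,u*[.01,.01,.2]),p,fish),o,sh);return 1-(r&T).sum()/max((r|T).sum(),1)
    best=None
    for dy in(-.35,0,.35):
        r=minimize(cost,np.array([q0[0],q0[1],q0[2]+dy])/[.01,.01,.2],method="Nelder-Mead",options=dict(initial_simplex=np.array([q0[0],q0[1],q0[2]+dy])/[.01,.01,.2]+np.r_[np.zeros((1,3)),np.eye(3)],xatol=.01,fatol=1e-4))
        if best is None or r.fun<best.fun: best=r
    return best.x*[.01,.01,.2],1-best.fun
E
python3 - <<'E'
from h import *
p=env.get_image("top")
R={"red":(296,215),"yellow":(354,230),"blue":(221,242),"green":(427,234)}
K={"red":(415,168),"yellow":(294,152),"blue":(226,171),"green":(363,156)}
for c in C:
    bl=blobs(p["color"],c)
    for nm,D,M,z in(("radio",R,SHELL,.0525),("cradle",K,RIM,0.)):
        b=min(bl,key=lambda b:np.hypot(*(b[1]-D[c])))
        X=unproj(D[c],z,p,False)
        q,s=fit(b[2],M,[X[0],X[1],0],p,False)
        print(nm,c,"blob",b[0],np.round(b[1]),"net",np.round(X[:2],3),"fit",np.round(q[:2],4),round(np.degrees(q[2]),1),round(s,2))
for t,px in(("mug",(494,200)),("mic",(168,251))):print(t,unproj(px,0,p,False))
w=env.get_image("wrist");cv2.imwrite("pics/w0.png",w["color"][:,:,::-1])
o=env.observe()
print(w["fov_y"],w["cx"],w["cy"],-np.array(w["R"]).T@w["t"]-o["position"],np.round(np.array(w["R"])@o["tool_rot"],2).tolist(),o["time_s"])
E
```

```text
radio red blob 147 [300. 214.] net [0.484 0.079] fit [0.4924 0.0643] -30.9 0.85
cradle red blob 280 [422. 166.] net [ 0.627 -0.269] fit [ 0.6256 -0.2786] -3.0 0.96
radio yellow blob 120 [354. 227.] net [ 0.44  -0.082] fit [ 0.4551 -0.081 ] -17.8 0.64
cradle yellow blob 354 [293. 149.] net [0.68  0.088] fit [0.6783 0.0905] -0.6 0.96
radio blue blob 162 [223. 244.] net [0.41  0.286] fit [0.4112 0.2817] 2.6 0.81
cradle blue blob 343 [226. 170.] net [0.624 0.289] fit [0.6168 0.2814] 2.0 0.97
radio green blob 189 [426. 240.] net [ 0.428 -0.283] fit [ 0.4032 -0.2719] 151.6 0.92
cradle green blob 333 [365. 151.] net [ 0.665 -0.117] fit [ 0.6694 -0.1188] 14.3 0.93
mug [ 0.52936757 -0.49434227  0.        ]
mic [0.38957225 0.44959833 0.        ]
65.70646984690485 319.05470850637994 198.5898100021308 [-0.07380643  0.01877316  0.14311204] [[0.0, 1.0, 0.0], [-0.96, 0.0, -0.3], [-0.3, -0.0, 0.96]] 1.2
```

View pics/w0.png

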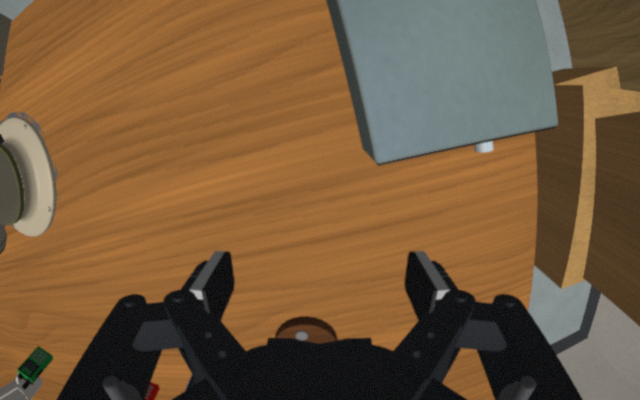

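```bash
cat >> h.py <<'E'
def go(x,y,z,psi,o=None):
    o=o or env.observe();T=np.array(o["tool_rot"]);d=T.T@(np.array([x,y,z])-o["position"])
    a=np.radians(psi);ty=np.array([np.cos(a),np.sin(a),0]);tz=np.array([0,0,-1.]);Rt=np.c_[np.cross(ty,tz),ty,tz]
    rv=cv2.Rodrigues(T.T@Rt)[0].ravel()
    print("turn",np.round(np.degrees(rv),1),"shift cm",np.round(d*100,2),"t",round(o["time_s"],2),"pos",np.round(o["position"],4))
E
python3 -c "
from h import *
go(.411,.282,.25,2.6)"
```

```text
turn [-0.  -0.  73.8] shift cm [-33.3  -17.91  -1.87] t 1.2 pos [0.1295 0.5345 0.2313]
```

Emit:
move_arm(plan=[[0,0,74,-33.3,-17.9,-1.9,1],[0,0,74,-33.3,-17.9,-1.9,1],[0,0,74,-33.3,-17.9,-1.9,1],[0,0,74,-33.3,-17.9,-1.9,1],[0,0,74,-33.3,-17.9,-1.9,1]], squeeze=60)

```text
time_s: 1.7
position: [0.3166, 0.3663, 0.2442]
tool_rot: [[-0.546, 0.838, 0.0], [0.838, 0.546, 0.0], [0.0, 0.001, -1.0]]
ft_force: [0.7, 0.8, 0.0]
grip_width: 0.0853
gripper_force: 0.0
```

```bash
python3 -c "
from h import *
go(.411,.282,.25,2.6)"
```

```text
turn [ 0.  -0.  30.5] shift cm [-12.22   3.31  -0.58] t 1.7 pos [0.3166 0.3663 0.2442]
```

Emit:
move_arm(plan=[[0,0,30.5,-12.2,3.3,-0.6,1],[0,0,30.5,-12.2,3.3,-0.6,1],[0,0,30.5,-12.2,3.3,-0.6,1],[0,0,30.5,-12.2,3.3,-0.6,1],[0,0,30.5,-12.2,3.3,-0.6,1]])

```text
time_s: 2.2
position: [0.4107, 0.2835, 0.2498]
tool_rot: [[-0.048, 0.999, -0.0], [0.999, 0.048, 0.0], [0.0, -0.0, -1.0]]
ft_force: [-0.5, 0.2, 0.7]
grip_width: 0.0855
gripper_force: 0.0
```

```bash
cat >> h.py <<'E'
def look(c,q0,M,name=None,cam="wrist"):
    "fit the thing of colour c near q0 (x,y,yaw deg)"
    p=env.get_image(cam);f=cam=="wrist";k=np.radians(q0[2])
    e=proj(place(M,[q0[0],q0[1],k]),p,f).mean(0);bl=blobs(p["color"],c)
    b=min(bl,key=lambda b:np.hypot(*(b[1]-e))-.05*np.sqrt(b[0]))
    q,s=fit(b[2],M,[q0[0],q0[1],k],p,f)
    print(c,"expected px",np.round(e),"blob",b[0],np.round(b[1]),"fit",np.round(q[:2],4),round(np.degrees(q[2]),1),"iou",round(s,3))
    if name:
        im=p["color"][:,:,::-1].copy();cv2.polylines(im,[cv2.convexHull(np.round(proj(place(M,q),p,f)).astype(np.int32))],True,(255,0,255),1);cv2.imwrite("pics/"+name,im)
    return q
E
python3 -c "
from h import *
look('blue',(.411,.282,2.6),SHELL,'w1.png')
go(.411,.282,.25,2.6)"
```

```text
blue expected px [313. 176.] blob 766 [308. 178.] fit [0.4079 0.2847] 6.2 iou 0.931
turn [-0.  -0.   0.4] shift cm [-0.2   0.07 -0.02] t 2.25 pos [0.4102 0.284  0.2498]
```

View pics/w1.png

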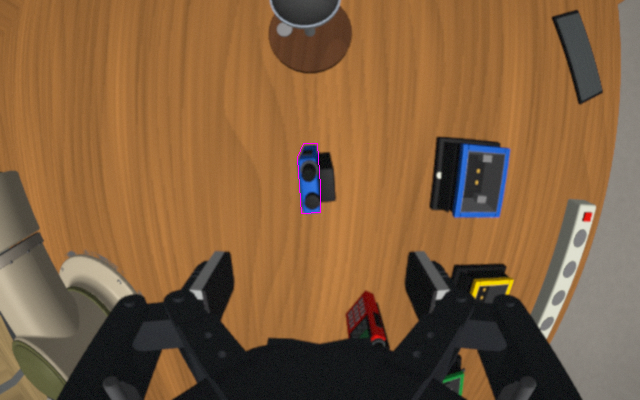

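```bash
python3 -c "
from h import *
look('blue',(.617,.281,2),RIM)
go(.408,.285,.068,6)"
```

```text
blue expected px [481. 185.] blob 1347 [477. 179.] fit [0.6155 0.286 ] 2.3 iou 0.956
turn [-0.  -0.  -2.9] shift cm [ 0.08 -0.18 18.19] t 2.3 pos [0.4099 0.2843 0.2499]
```

Emit:
move_arm(plan=[[0,0,-3,0.1,-0.2,4.5,1],[0,0,-3,0.1,-0.2,9,1],[0,0,-3,0.1,-0.2,13.5,1],[0,0,-3,0.1,-0.2,17,1],[0,0,-3,0.1,-0.2,18.2,1]])

```text
time_s: 2.8
position: [0.406, 0.285, 0.0649]
tool_rot: [[-0.106, 0.994, -0.005], [0.994, 0.106, -0.002], [-0.001, -0.005, -1.0]]
ft_force: [0.5, 0.6, 0.4]
grip_width: 0.0854
gripper_force: 0.0
```

Emit:
move_arm(plan=[[0,0,0,0,0,0,-0.1],[0,0,0,0,0,0,-0.5],[0,0,0,0,0,0,-1],[0,0,0,0,0,0,-1],[0,0,0,0,0,0,-1]])

```text
time_s: 3.3
position: [0.4086, 0.2854, 0.0692]
tool_rot: [[-0.103, 0.995, 0.002], [0.995, 0.103, 0.001], [0.001, 0.003, -1.0]]
ft_force: [-1.4, -0.1, 6.5]
grip_width: 0.0335
gripper_force: 60.1
```

Emit:
move_arm(plan=[[0,0,0,0,0,-2,-1],[0,0,0,0,0,-6,-1],[0,0,0,0,0,-10,-1],[0,0,0,0,0,-13,-1],[0,0,0,0,0,-13,-1]])

```text
time_s: 3.8
position: [0.4094, 0.2856, 0.202]
tool_rot: [[-0.103, 0.995, 0.008], [0.995, 0.103, 0.003], [0.002, 0.008, -1.0]]
ft_force: [-0.0, 0.8, -2.0]
grip_width: 0.0334
gripper_force: 60.0
```

```bash
python3 -c "
from h import *
look('blue',(.408,.285,6),SHELL+[0,0,.13],'w2.png')
go(.616,.284,.2,2.2)"
```

```text
blue expected px [302. 249.] blob 2254 [300. 227.] fit [0.4061 0.2801] -0.6 iou 0.71
turn [ 0.2 -0.1  3.7] shift cm [-2.260e+00  2.063e+01  1.000e-02] t 3.85 pos [0.4084 0.2852 0.1994]
```

View pics/w2.png

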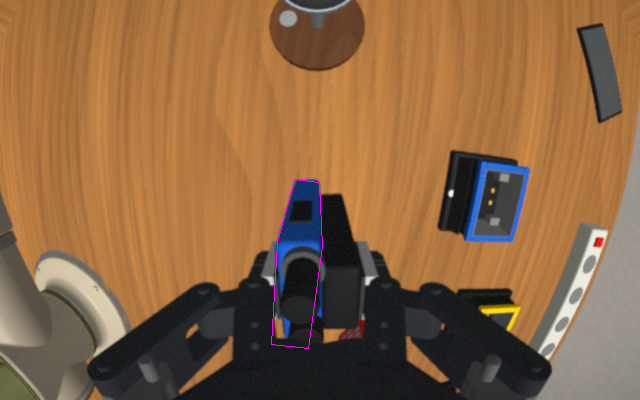

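```bash
python3 -c "
from h import *
p=env.get_image('wrist');o=env.observe();x,y,z=o['position'];T=o['tool_rot'];ps=np.arctan2(T[1,1],T[0,1]);print(np.degrees(ps))
for dy in(0,.004):
  M=SHELL+[0,dy,z-.068];print(np.c_[SHELL*1000,np.round(proj(place(M,[x,y,ps]),p,True))].astype(int).tolist())
"
```

```text
5.915017024605637
[[-17, -28, 0, 296, 247], [-17, -28, 105, 283, 344], [-17, 28, 0, 294, 175], [-17, 28, 105, 274, 237], [1, -28, 0, 320, 247], [1, -28, 105, 321, 344], [1, 28, 0, 320, 175], [1, 28, 105, 321, 237]]
[[-17, -28, 0, 296, 243], [-17, -28, 105, 282, 338], [-17, 28, 0, 294, 170], [-17, 28, 105, 274, 227], [1, -28, 0, 320, 243], [1, -28, 105, 321, 338], [1, 28, 0, 320, 170], [1, 28, 105, 322, 227]]
```

Emit:
move_arm(plan=[[0,0,4,-0.3,3,0,-1],[0,0,4,-0.7,7,0,-1],[0,0,4,-1.2,11.5,0,-1],[0,0,4,-1.8,16,0,-1],[0,0,4,-2.3,19.5,0,-1]])

```text
time_s: 4.4
position: [0.606, 0.2816, 0.195]
tool_rot: [[-0.033, 0.999, -0.004], [0.999, 0.033, -0.001], [-0.001, -0.004, -1.0]]
ft_force: [-0.6, 0.9, -2.2]
grip_width: 0.0331
gripper_force: 60.2
```

Emit:
move_arm(plan=[[0,0,0,0,1,0,-1],[0,0,0,0,1.1,0,-1],[0,0,0,0,1.1,0,-1]])

```text
time_s: 4.7
position: [0.6146, 0.2825, 0.1961]
tool_rot: [[-0.033, 0.999, -0.003], [0.999, 0.033, -0.001], [-0.001, -0.003, -1.0]]
ft_force: [-1.0, 0.1, -2.4]
grip_width: 0.0335
gripper_force: 60.4
```

```bash
python3 -c "
from h import *
p=env.get_image('wrist');cv2.imwrite('pics/w3.png',p['color'][:,:,::-1])
m=cmask(p['color'],'blue');n,l,s,ce=cv2.connectedComponentsWithStats(m);print([(i.tolist(),np.round(c)) for i,c in zip(s,ce) if i[4]>30])
for q in [(.6168,.2814),(.6155,.286)]: print(np.round(proj(place(RIM,[*q,np.radians(2.2)]),p,True)).astype(int)[1::2].tolist())
go(.616,.284,.2,2.2)"
```

```text
[([0, 0, 640, 400, 251466], array([320., 199.])), ([276, 134, 86, 163, 4238], array([311., 198.])), ([316, 283, 7, 37, 160], array([320., 302.])), ([282, 314, 9, 25, 136], array([286., 326.]))]
[[288, 231], [284, 139], [357, 231], [360, 139]]
[[286, 227], [283, 134], [356, 227], [359, 134]]
turn [-0.1  0.  -0.3] shift cm [ 0.12  0.16 -0.32] t 4.75 pos [0.6144 0.2827 0.1968]
```

View pics/w3.png

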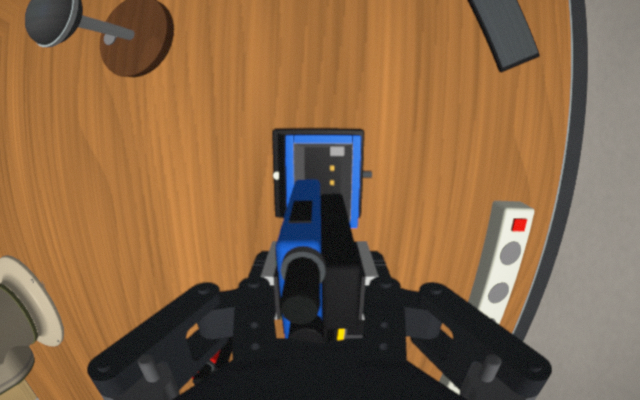

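Emit:
move_arm(plan=[[0,0,0,0.4,0.2,2,-1],[0,0,0,0.4,0.2,5,-1],[0,0,0,0.4,0.2,7,-1],[0,0,0,0.4,0.2,8.5,-1],[0,0,0,0.4,0.2,9,-1]])

```text
time_s: 5.25
position: [0.6156, 0.2867, 0.1063]
tool_rot: [[-0.034, 0.999, -0.003], [0.999, 0.034, -0.001], [-0.001, -0.003, -1.0]]
ft_force: [0.3, 0.3, -2.9]
grip_width: 0.0332
gripper_force: 60.4
```

```bash
python3 -c "
from h import *
go(.6165,.287,.087,2.2);print(env.observe()['ft_force'],env.observe()['wrist_torque'])
p=env.get_image('wrist');cv2.imwrite('pics/w4.png',p['color'][:,:,::-1])"
```

```text
turn [-0.2  0.  -0.3] shift cm [0.03 0.09 1.93] t 5.25 pos [0.6156 0.2867 0.1063]
[ 0.26365385  0.31101025 -2.88707224] [-0.00201926 -0.01840673  0.01815083]
```

View pics/w4.png

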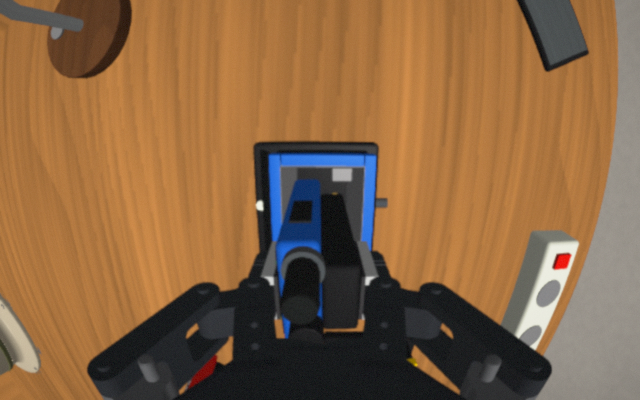

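Emit:
move_arm(plan=[[0,0,0,0,0.1,0.7,-1],[0,0,0,0,0.1,1.3,-1],[0,0,0,0,0.1,1.8,-1],[0,0,0,0,0.1,2.2,-1],[0,0,0,0,0.1,2.3,-1]])

```text
time_s: 5.8
position: [0.6181, 0.2866, 0.0844]
tool_rot: [[-0.033, 0.999, -0.001], [0.999, 0.033, -0.0], [-0.0, -0.001, -1.0]]
ft_force: [-0.5, -0.1, -2.9]
grip_width: 0.033
gripper_force: 60.4
```

Emit:
move_arm(plan=[[0,0,0,0,0,0.1,-1],[0,0,0,0,0,0.1,-0.2],[0,0,0,0,0,0.1,0.4],[0,0,0,0,0,0.1,1],[0,0,0,0,0,0.1,1]])

```text
time_s: 6.3
position: [0.6185, 0.2867, 0.0843]
tool_rot: [[-0.033, 0.999, 0.001], [0.999, 0.033, 0.0], [0.0, 0.001, -1.0]]
ft_force: [-0.5, -0.0, -0.2]
grip_width: 0.0761
gripper_force: 0.0
```

Emit:
move_arm(plan=[[0,0,0,0,0,-2,1],[0,0,0,0,0,-6,1],[0,0,0,0,0,-11,1],[0,0,0,0,0,-16,1],[0,0,0,0,0,-17,1]])

```text
time_s: 6.8
position: [0.6195, 0.2871, 0.2613]
tool_rot: [[-0.033, 0.999, 0.012], [0.999, 0.033, 0.003], [0.003, 0.012, -1.0]]
ft_force: [0.0, 0.7, 0.2]
grip_width: 0.0855
gripper_force: 0.0
```

```bash
python3 -c "
from h import *
look('blue',(.617,.286,2),SHELL+[0,0,.014],'w5.png')
look('red',(.492,.064,-31),SHELL)
look('red',(.492,.064,-31),SHELL,cam='top')
go(.49,.065,.25,-30)"
```

```text
blue expected px [308. 177.] blob 2796 [311. 171.] fit [0.6175 0.2794] 92.2 iou 0.426
red expected px [222. 319.] blob 214 [230. 305.] fit [0.4968 0.0569] -22.0 iou 0.423
red expected px [300. 214.] blob 139 [300. 214.] fit [0.4924 0.0639] -32.4 iou 0.834
turn [ 0.   0.  31.9] shift cm [-21.73 -13.55   0.35] t 6.95 pos [0.6182 0.2866 0.2535]
```

View pics/w5.png

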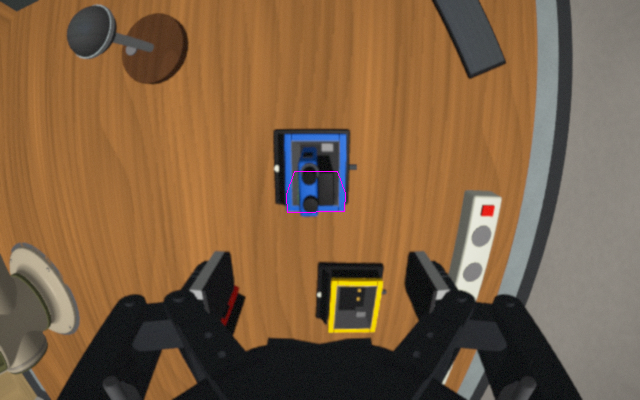

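Emit:
move_arm(plan=[[0,0,8,-4,-2.5,0,1],[0,0,16,-8,-5,0,1],[0,0,24,-12.2,-7.6,0,1],[0,0,32,-16.4,-10.2,0,1],[0,0,32,-20.6,-12.8,0,1]])

```text
time_s: 7.45
position: [0.4951, 0.0752, 0.2516]
tool_rot: [[0.505, 0.863, -0.004], [0.863, -0.505, 0.0], [-0.002, -0.004, -1.0]]
ft_force: [1.2, -1.1, 0.5]
grip_width: 0.0852
gripper_force: 0.0
```

Emit:
move_arm(plan=[[0,0,0,-1.4,0,0,1],[0,0,0,-1.4,0,0,1],[0,0,0,-1.4,0,0,1]])

```text
time_s: 7.75
position: [0.4904, 0.0649, 0.2529]
tool_rot: [[0.501, 0.865, -0.002], [0.865, -0.501, 0.001], [-0.0, -0.002, -1.0]]
ft_force: [-0.0, 0.0, -0.3]
grip_width: 0.0857
gripper_force: 0.0
```

```bash
python3 -c "
from h import *
q=look('red',(.492,.064,-31),SHELL,'w6.png')
go(q[0],q[1],.068,np.degrees(q[2]))"
```

```text
red expected px [315. 174.] blob 686 [310. 176.] fit [0.4904 0.0673] -30.5 iou 0.913
turn [-0.1  0.   0.5] shift cm [ 0.17 -0.1  18.5 ] t 7.8 pos [0.4906 0.0653 0.253 ]
```

View pics/w6.png

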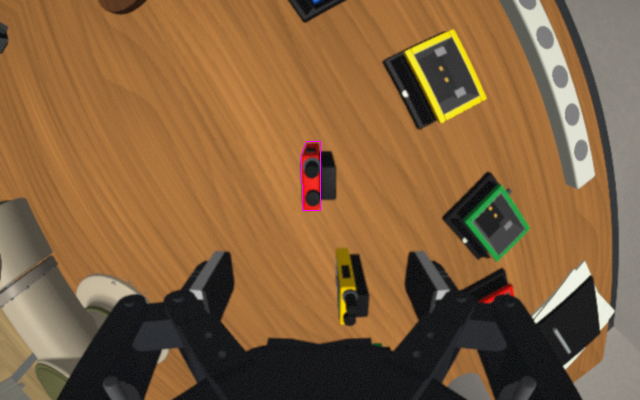

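Emit:
move_arm(plan=[[0,0,0.5,0,-0.1,4.5,1],[0,0,0.5,0,-0.1,9,1],[0,0,0.5,0,-0.1,13.5,1],[0,0,0.5,0,-0.1,17.2,1],[0,0,0.5,0,-0.1,18.4,1]])

```text
time_s: 8.3
position: [0.4879, 0.0664, 0.0658]
tool_rot: [[0.507, 0.862, -0.007], [0.862, -0.507, 0.001], [-0.003, -0.006, -1.0]]
ft_force: [-0.1, -0.8, 0.6]
grip_width: 0.0857
gripper_force: 0.0
```

Emit:
move_arm(plan=[[0,0,0,0,0,0,-0.1],[0,0,0,0,0,0,-0.5],[0,0,0,0,0,0,-1],[0,0,0,0,0,0,-1],[0,0,0,0,0,0,-1]])

```text
time_s: 8.8
position: [0.49, 0.0651, 0.071]
tool_rot: [[0.509, 0.861, 0.003], [0.861, -0.509, 0.0], [0.001, 0.002, -1.0]]
ft_force: [0.5, 2.7, 7.5]
grip_width: 0.033
gripper_force: 60.0
```

Emit:
move_arm(plan=[[0,0,0,0,0,-2,-1],[0,0,0,0,0,-6,-1],[0,0,0,0,0,-10,-1],[0,0,0,0,0,-14,-1],[0,0,0,0,0,-17,-1]])

```text
time_s: 9.3
position: [0.4893, 0.0649, 0.2426]
tool_rot: [[0.509, 0.861, 0.002], [0.861, -0.509, -0.0], [0.001, 0.002, -1.0]]
ft_force: [-0.0, 0.2, -2.8]
grip_width: 0.0332
gripper_force: 60.0
```

```bash
python3 -c "
from h import *
go(.6256,-.276,.24,-3)
p=env.get_image('wrist');m=cmask(p['color'],'red');n,l,s,ce=cv2.connectedComponentsWithStats(m);print([(i.tolist(),np.round(c)) for i,c in zip(s,ce) if i[4]>30][1:])"
```

```text
turn [  0.1  -0.  -27.6] shift cm [-22.41  29.09   0.3 ] t 9.3 pos [0.4893 0.0649 0.2426]
[([276, 175, 46, 111, 1979], array([300., 217.])), ([316, 274, 7, 37, 145], array([320., 295.])), ([476, 286, 46, 46, 422], array([502., 302.])), ([281, 303, 11, 34, 180], array([286., 317.]))]
```

Emit:
move_arm(plan=[[0,0,-5,-2,2.6,0.2,-1],[0,0,-11,-4.6,6,0.2,-1],[0,0,-17,-7.2,9.4,0.2,-1],[0,0,-23,-9.8,12.8,0.2,-1],[0,0,-27.6,-12.4,16.2,0.2,-1]])

```text
time_s: 9.85
position: [0.5658, -0.1259, 0.2377]
tool_rot: [[0.048, 0.999, -0.0], [0.999, -0.048, 0.0], [0.0, -0.0, -1.0]]
ft_force: [1.7, 0.6, -2.4]
grip_width: 0.0334
gripper_force: 60.0
```

```bash
python3 -c "
from h import *
go(.6256,-.276,.22,-3)"
```

```text
turn [-0.  -0.   0.2] shift cm [-14.71   6.7    1.76] t 9.85 pos [ 0.5658 -0.1259  0.2377]
```

Emit:
move_arm(plan=[[0,0,0,-4,1.8,0.5,-1],[0,0,0,-8,3.6,1,-1],[0,0,0,-11.5,5.2,1.5,-1],[0,0,0,-14.7,6.7,1.8,-1],[0,0,0,-14.7,6.7,1.8,-1]])

```text
time_s: 10.35
position: [0.6249, -0.2786, 0.2173]
tool_rot: [[0.056, 0.998, -0.002], [0.998, -0.056, 0.0], [0.0, -0.002, -1.0]]
ft_force: [-1.3, 0.5, -2.7]
grip_width: 0.0332
gripper_force: 60.5
```

Emit:
move_arm(plan=[[0,0,0,0,0,0,-1]])

```text
time_s: 10.45
position: [0.6246, -0.275, 0.2188]
tool_rot: [[0.053, 0.999, -0.001], [0.999, -0.053, 0.001], [0.001, -0.002, -1.0]]
ft_force: [0.6, -0.0, -1.9]
grip_width: 0.0333
gripper_force: 60.4
```

```bash
cat >> h.py <<'E'
def edges(c,qs,name):
    "rim seen past the held radio: compare hull top row/left/right columns with predictions"
    p=env.get_image('wrist');im=p['color'][:,:,::-1].copy();cv2.imwrite('pics/'+name,im)
    m=cmask(p['color'],c);m[:,:200]=0;m[:,440:]=0;ys,xs=np.nonzero(m)
    up=ys<np.percentile(ys,97);print("rows",ys.min(),"cols above row 175:",xs[ys<175].min() if (ys<175).any() else None,xs[ys<175].max() if (ys<175).any() else None)
    for q in qs:
        P=proj(place(RIM,[q[0],q[1],np.radians(q[2])]),p,True);print(q,np.round(P[1::2]).astype(int).tolist())
    mm=m.copy();mm[178:]=0
    # fit: rim part above row 178 against clipped hull
    def cost(u):
        r=np.zeros((400,640),np.uint8);H=cv2.convexHull((proj(place(RIM,[u[0]/100,u[1]/100,u[2]/5]),p,True)).astype(np.float32))
        cv2.fillConvexPoly(r,np.round(H*16).astype(np.int32),1,cv2.LINE_8,4);r[178:]=0
        yy,xx=np.nonzero(mm);t=np.zeros_like(r);h=cv2.convexHull(np.c_[xx,yy].astype(np.int32));cv2.fillConvexPoly(t,h,1)
        return 1-(r&t).sum()/max((r|t).sum(),1)
    u0=np.array([qs[0][0]*100,qs[0][1]*100,np.radians(qs[0][2])*5])
    r=minimize(cost,u0,method='Nelder-Mead',options=dict(initial_simplex=u0+np.r_[np.zeros((1,3)),np.eye(3)*.6]))
    print("clipped fit",np.round(r.x[:2]/100,4),round(np.degrees(r.x[2]/5),1),round(1-r.fun,3))
E
python3 -c "
from h import *
edges('red',[(.6256,-.2786,-3),(.6256,-.275,-3)],'w7.png')
go(.6256,-.276,.11,-3)"
```

```text
rows 137 cols above row 175: 285 355
(0.6256, -0.2786, -3) [[288, 225], [286, 139], [354, 225], [356, 139]]
(0.6256, -0.275, -3) [[288, 222], [286, 136], [354, 222], [356, 136]]
clipped fit [ 0.6246 -0.2769] -3.0 0.988
turn [-0. -0.  0.] shift cm [-0.19  0.11 10.95] t 10.5 pos [ 0.6246 -0.2741  0.2195]
```

View pics/w7.png

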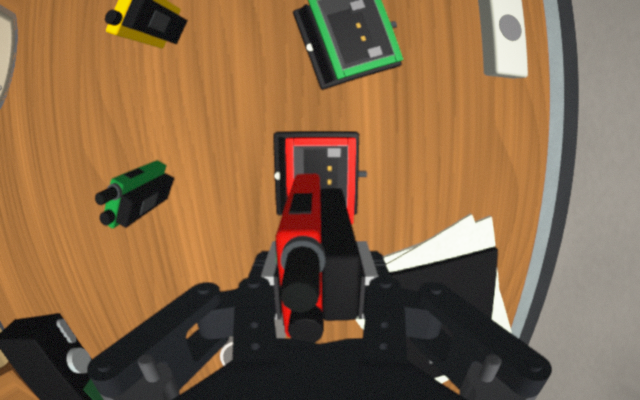

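Emit:
move_arm(plan=[[0,0,0,-0.2,0,3,-1],[0,0,0,-0.2,0,7,-1],[0,0,0,-0.2,0,9.5,-1],[0,0,0,-0.2,0,10.6,-1],[0,0,0,-0.2,0,11,-1]])

```text
time_s: 11.0
position: [0.6247, -0.2757, 0.1097]
tool_rot: [[0.051, 0.999, -0.001], [0.999, -0.051, 0.0], [0.0, -0.001, -1.0]]
ft_force: [-0.7, 0.9, -2.9]
grip_width: 0.0332
gripper_force: 60.3
```

```bash
python3 -c "
from h import *
go(.6248,-.276,.0865,-3);print(env.observe()['ft_force'])"
```

```text
turn [-0.  -0.   0.1] shift cm [-0.03  0.01  2.32] t 11.0 pos [ 0.6247 -0.2757  0.1097]
[-0.65556045  0.905139   -2.92857839]
```

Emit:
move_arm(plan=[[0,0,0,0,0,0.7,-1],[0,0,0,0,0,1.3,-1],[0,0,0,0,0,1.8,-1],[0,0,0,0,0,2.2,-1],[0,0,0,0,0,2.3,-1]])

```text
time_s: 11.5
position: [0.6247, -0.2765, 0.0865]
tool_rot: [[0.052, 0.999, -0.0], [0.999, -0.052, 0.0], [0.0, -0.0, -1.0]]
ft_force: [0.1, 0.1, -2.3]
grip_width: 0.0334
gripper_force: 60.3
```

Emit:
move_arm(plan=[[0,0,0,0,0,0.1,-1],[0,0,0,0,0,0.1,-0.2],[0,0,0,0,0,0.1,0.4],[0,0,0,0,0,0.1,1],[0,0,0,0,0,0.1,1]])

```text
time_s: 12.0
position: [0.6249, -0.2767, 0.0863]
tool_rot: [[0.052, 0.999, 0.001], [0.999, -0.052, -0.0], [-0.0, 0.001, -1.0]]
ft_force: [0.6, 0.2, -1.0]
grip_width: 0.0758
gripper_force: 0.0
```

Emit:
move_arm(plan=[[0,0,0,0,0,-2,1],[0,0,0,0,0,-6,1],[0,0,0,0,0,-11,1],[0,0,0,0,0,-16,1],[0,0,0,0,0,-17,1]])

```text
time_s: 12.5
position: [0.6259, -0.2772, 0.2633]
tool_rot: [[0.052, 0.999, 0.01], [0.999, -0.052, -0.007], [-0.006, 0.01, -1.0]]
ft_force: [0.1, 0.2, -0.6]
grip_width: 0.0853
gripper_force: 0.0
```

```bash
python3 -c "
from h import *
look('green',(.417,-.2765,-28),SHELL,cam='top')
look('green',(.417,-.2765,-28),SHELL)
look('yellow',(.453,-.078,-28),SHELL)
go(.417,-.2765,.25,-28)"
```

```text
green expected px [424. 240.] blob 63 [433. 243.] fit [ 0.4069 -0.27  ] 9.3 iou 0.322
green expected px [150. 180.] blob 558 [154. 166.] fit [ 0.3983 -0.2676] -80.2 iou 0.643
yellow expected px [160.  20.] blob 585 [146.  29.] fit [ 0.4312 -0.0688] 33.4 iou 0.621
turn [ 0.  0. 25.] shift cm [ -1.09 -20.74   0.56] t 12.65 pos [ 0.6247 -0.2765  0.2556]
```

Emit:
move_arm(plan=[[0,0,6,-0.2,-4,0.3,1],[0,0,13,-0.4,-8.5,0.5,1],[0,0,20,-0.6,-13,0.5,1],[0,0,25,-0.9,-17.5,0.5,1],[0,0,25,-1.1,-20.7,0.5,1]])

```text
time_s: 13.15
position: [0.4146, -0.2757, 0.2487]
tool_rot: [[0.472, 0.882, -0.003], [0.882, -0.472, 0.003], [0.001, -0.004, -1.0]]
ft_force: [-0.3, -1.2, 0.4]
grip_width: 0.0856
gripper_force: 0.0
```

Emit:
move_arm(plan=[[0,0,0,0,0,0,1],[0,0,0,0,0,0,1]])

```text
time_s: 13.35
position: [0.417, -0.2765, 0.2497]
tool_rot: [[0.47, 0.883, -0.001], [0.883, -0.47, 0.002], [0.001, -0.002, -1.0]]
ft_force: [-0.8, 0.4, 0.9]
grip_width: 0.0856
gripper_force: 0.0
```

```bash
python3 -c "
from h import *
q=look('green',(.417,-.2765,-28),SHELL,'w8.png')
go(q[0],q[1],.07,np.degrees(q[2]))"
```

```text
green expected px [313. 175.] blob 788 [310. 179.] fit [ 0.4155 -0.2763] -30.7 iou 0.909
turn [-0.1 -0.   2.7] shift cm [-0.08 -0.17 17.97] t 13.4 pos [ 0.4177 -0.2766  0.2497]
```

View pics/w8.png

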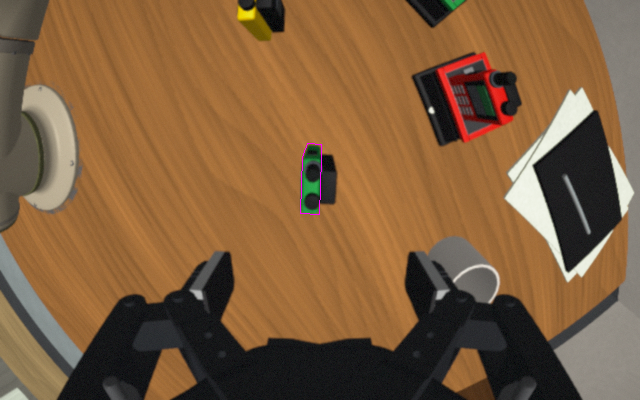

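Emit:
move_arm(plan=[[0,0,2.7,-0.2,-0.2,4.5,1],[0,0,2.7,-0.2,-0.2,9,1],[0,0,2.7,-0.2,-0.2,13.5,1],[0,0,2.7,-0.2,-0.2,17,1],[0,0,2.7,-0.2,-0.2,18,1]])

```text
time_s: 13.9
position: [0.4142, -0.276, 0.067]
tool_rot: [[0.51, 0.86, -0.005], [0.86, -0.51, 0.005], [0.002, -0.007, -1.0]]
ft_force: [0.4, 0.2, 0.1]
grip_width: 0.0853
gripper_force: 0.0
```

Emit:
move_arm(plan=[[0,0,0,0,0,0,-0.1],[0,0,0,0,0,0,-0.5],[0,0,0,0,0,0,-1],[0,0,0,0,0,0,-1],[0,0,0,0,0,0,-1]])

```text
time_s: 14.4
position: [0.4154, -0.2782, 0.0724]
tool_rot: [[0.51, 0.86, 0.002], [0.86, -0.51, -0.002], [-0.001, 0.003, -1.0]]
ft_force: [-0.7, 1.0, 6.7]
grip_width: 0.0328
gripper_force: 60.8
```

Emit:
move_arm(plan=[[0,0,0,0,0,-2,-1],[0,0,0,0,0,-6,-1],[0,0,0,0,0,-10,-1],[0,0,0,0,0,-14,-1],[0,0,0,0,0,-18,-1]])

```text
time_s: 14.9
position: [0.4144, -0.2771, 0.253]
tool_rot: [[0.511, 0.86, 0.0], [0.86, -0.511, -0.0], [-0.0, 0.0, -1.0]]
ft_force: [0.3, -0.8, -3.4]
grip_width: 0.0334
gripper_force: 60.5
```

```bash
python3 -c "
from h import *
go(.669,-.117,.22,14.3)
p=env.get_image('wrist');m=cmask(p['color'],'green');n,l,s,ce=cv2.connectedComponentsWithStats(m);print([(i.tolist(),np.round(c)) for i,c in zip(s,ce) if i[4]>30][1:])"
```

```text
turn [  0.   0. -45.] shift cm [26.77 13.72  3.31] t 14.9 pos [ 0.4144 -0.2771  0.253 ]
[([472, 76, 20, 30, 232], array([482.,  90.])), ([277, 175, 46, 114, 2082], array([300., 219.])), ([316, 293, 7, 17, 67], array([319., 302.])), ([281, 296, 11, 40, 239], array([286., 315.]))]
```

Emit:
move_arm(plan=[[0,0,-8,3.3,1.7,0,-1],[0,0,-16,7,3.6,0,-1],[0,0,-24,10.7,5.5,0,-1],[0,0,-32,14.4,7.4,0,-1],[0,0,-40,18.1,9.3,0,-1]])

```text
time_s: 15.45
position: [0.5882, -0.1682, 0.251]
tool_rot: [[-0.167, 0.986, 0.0], [0.986, 0.167, -0.0], [-0.0, 0.0, -1.0]]
ft_force: [-0.3, -0.9, -2.3]
grip_width: 0.0333
gripper_force: 60.8
```

```bash
python3 -c "
from h import *
go(.669,-.117,.22,14.3)"
```

```text
turn [ 0.   0.  -4.7] shift cm [3.69 8.82 3.1 ] t 15.45 pos [ 0.5882 -0.1682  0.251 ]
```

Emit:
move_arm(plan=[[0,0,-4.7,1.4,3.5,0.5,-1],[0,0,-4.7,2.7,6.5,1.5,-1],[0,0,-4.7,3.7,8.8,3.1,-1],[0,0,-4.7,3.7,8.8,3.1,-1],[0,0,-4.7,3.7,8.8,3.1,-1]])

```text
time_s: 15.95
position: [0.6678, -0.1184, 0.2194]
tool_rot: [[-0.243, 0.97, -0.001], [0.97, 0.243, 0.0], [0.0, -0.001, -1.0]]
ft_force: [-0.4, 0.1, -1.4]
grip_width: 0.0331
gripper_force: 61.0
```

```bash
python3 -c "
from h import *
edges('green',[(.669,-.117,14.3)],'w9.png')
go(.669,-.117,.112,14.3)"
```

```text
rows 134 cols above row 175: 283 355
(0.669, -0.117, 14.3) [[288, 221], [286, 135], [354, 221], [356, 134]]
clipped fit [ 0.6675 -0.1173] 15.2 0.978
turn [ 0.   0.  -0.3] shift cm [ 0.16  0.17 10.83] t 16.0 pos [ 0.6677 -0.119   0.2203]
```

View pics/w9.png

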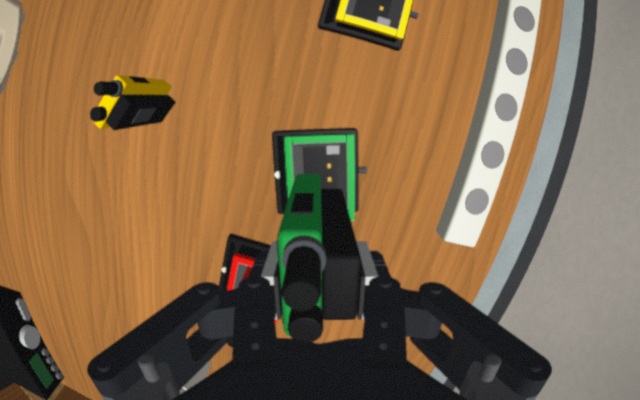

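Emit:
move_arm(plan=[[0,0,-1,0.1,0.1,3,-1],[0,0,-1,0.1,0.1,7,-1],[0,0,-1,0.1,0.1,9.5,-1],[0,0,-1,0.1,0.1,10.6,-1],[0,0,-1,0.1,0.1,10.9,-1]])

```text
time_s: 16.5
position: [0.6684, -0.1181, 0.111]
tool_rot: [[-0.258, 0.966, -0.0], [0.966, 0.258, 0.0], [0.0, -0.0, -1.0]]
ft_force: [-0.1, -0.6, -2.3]
grip_width: 0.033
gripper_force: 61.0
```

```bash
python3 -c "
from h import *
go(.668,-.1175,.088,15);print(env.observe()['ft_force'])"
```

```text
turn [-0.  -0.  -0.1] shift cm [ 0.07 -0.02  2.3 ] t 16.5 pos [ 0.6684 -0.1181  0.111 ]
[-0.13712795 -0.59271505 -2.30989318]
```

Emit:
move_arm(plan=[[0,0,0,0.1,0,0.7,-1],[0,0,0,0.1,0,1.3,-1],[0,0,0,0.1,0,1.8,-1],[0,0,0,0.1,0,2.2,-1],[0,0,0,0.1,0,2.3,-1]])

```text
time_s: 17.0
position: [0.6684, -0.1165, 0.0875]
tool_rot: [[-0.259, 0.966, -0.0], [0.966, 0.259, 0.0], [0.0, -0.0, -1.0]]
ft_force: [0.9, -0.7, -2.7]
grip_width: 0.0332
gripper_force: 61.0
```

Emit:
move_arm(plan=[[0,0,0,0,0,0.1,-1],[0,0,0,0,0,0.1,-0.2],[0,0,0,0,0,0.1,0.4],[0,0,0,0,0,0.1,1],[0,0,0,0,0,0.1,1]])

```text
time_s: 17.5
position: [0.6686, -0.1165, 0.0872]
tool_rot: [[-0.259, 0.966, 0.001], [0.966, 0.259, -0.0], [-0.0, 0.001, -1.0]]
ft_force: [-0.0, -0.4, 0.4]
grip_width: 0.0757
gripper_force: 0.0
```

Emit:
move_arm(plan=[[0,0,0,0,0,-2,1],[0,0,0,0,0,-6,1],[0,0,0,0,0,-11,1],[0,0,0,0,0,-16,1],[0,0,0,0,0,-17,1]])

```text
time_s: 18.0
position: [0.6697, -0.1168, 0.2642]
tool_rot: [[-0.259, 0.966, 0.011], [0.966, 0.259, -0.004], [-0.007, 0.01, -1.0]]
ft_force: [0.4, -0.3, 0.2]
grip_width: 0.0852
gripper_force: 0.0
```

```bash
python3 -c "
from h import *
go(.453,-.079,.25,-25)"
```

```text
turn [ 0.7  0.2 40. ] shift cm [  9.27 -19.96   1.16] t 18.0 pos [ 0.6697 -0.1168  0.2642]
```

Emit:
move_arm(plan=[[0,0,8,1.8,-4,0.2,1],[0,0,16,3.8,-8,0.3,1],[0,0,24,5.7,-12.2,0.4,1],[0,0,32,7.6,-16.4,0.5,1],[0,0,40,9.3,-20,0.6,1]])

```text
time_s: 18.5
position: [0.4489, -0.0778, 0.2505]
tool_rot: [[0.428, 0.904, -0.0], [0.904, -0.428, 0.0], [-0.0, -0.0, -1.0]]
ft_force: [-0.1, 0.4, 0.4]
grip_width: 0.0854
gripper_force: 0.0
```

Emit:
move_arm(plan=[[0,0,0,0,0,0,1],[0,0,0,0,0,0,1]])

```text
time_s: 18.7
position: [0.451, -0.0784, 0.2512]
tool_rot: [[0.422, 0.907, 0.001], [0.907, -0.422, -0.0], [0.0, 0.001, -1.0]]
ft_force: [1.0, -1.3, 0.1]
grip_width: 0.0851
gripper_force: 0.0
```

```bash
python3 -c "
from h import *
q=look('yellow',(.453,-.079,-25),SHELL,'w10.png')
go(q[0],q[1],.07,np.degrees(q[2]))"
```

```text
yellow expected px [314. 174.] blob 720 [312. 179.] fit [ 0.4518 -0.0799] -29.8 iou 0.901
turn [ 0.1 -0.   4.8] shift cm [-0.11  0.04 18.11] t 18.75 pos [ 0.4517 -0.0787  0.2511]
```

View pics/w10.png

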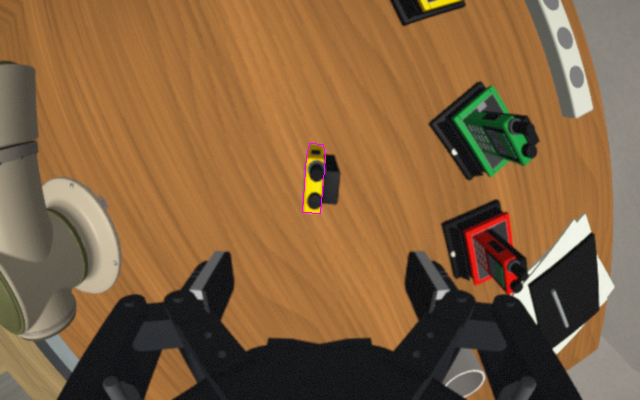

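The fit outlines the yellow radio at (314,178), with its battery to the right. The green radio at (500,140) and the red one at (495,255) stand in their cradles.

Emit:
move_arm(plan=[[0,0,4.8,-0.2,0,4.5,1],[0,0,4.8,-0.2,0,9,1],[0,0,4.8,-0.2,0,13.5,1],[0,0,4.8,-0.2,0,17,1],[0,0,4.8,-0.2,0,18,1]])

```text
time_s: 19.25
position: [0.4498, -0.0799, 0.0676]
tool_rot: [[0.496, 0.868, -0.005], [0.868, -0.496, 0.002], [-0.0, -0.006, -1.0]]
ft_force: [0.1, -0.5, 1.7]
grip_width: 0.0852
gripper_force: 0.0
```

Emit:
move_arm(plan=[[0,0,0,0,0,0,-0.1],[0,0,0,0,0,0,-0.5],[0,0,0,0,0,0,-1],[0,0,0,0,0,0,-1],[0,0,0,0,0,0,-1]])

```text
time_s: 19.75
position: [0.4514, -0.0807, 0.0724]
tool_rot: [[0.497, 0.868, 0.003], [0.868, -0.497, -0.002], [0.0, 0.004, -1.0]]
ft_force: [-0.3, -1.0, 6.2]
grip_width: 0.0331
gripper_force: 59.5
```

Emit:
move_arm(plan=[[0,0,0,0,0,-2,-1],[0,0,0,0,0,-6,-1],[0,0,0,0,0,-10,-1],[0,0,0,0,0,-14,-1],[0,0,0,0,0,-17,-1]])

```text
time_s: 20.25
position: [0.4504, -0.0802, 0.2442]
tool_rot: [[0.497, 0.868, 0.003], [0.868, -0.497, -0.002], [0.0, 0.004, -1.0]]
ft_force: [0.9, -0.2, -1.9]
grip_width: 0.0332
gripper_force: 60.1
```

```bash
python3 -c "
from h import *
go(.677,.092,.22,-.6)
p=env.get_image('wrist');m=cmask(p['color'],'yellow');n,l,s,ce=cv2.connectedComponentsWithStats(m);print([(i.tolist(),np.round(c)) for i,c in zip(s,ce) if i[4]>30][1:])"
```

```text
turn [  0.2   0.  -29.2] shift cm [26.2  11.11  2.47] t 20.25 pos [ 0.4504 -0.0802  0.2442]
[([278, 176, 45, 109, 1704], array([301., 218.])), ([316, 275, 7, 35, 94], array([320., 296.])), ([282, 305, 9, 31, 143], array([286., 317.]))]
```

Emit:
move_arm(plan=[[0,0,-6,3,1.3,0,-1],[0,0,-12,7,3,0,-1],[0,0,-18,11,4.7,0,-1],[0,0,-24,15,6.4,0,-1],[0,0,-29.2,19,8.1,0,-1]])

```text
time_s: 20.8
position: [0.6161, 0.0458, 0.2413]
tool_rot: [[0.006, 1.0, 0.001], [1.0, -0.006, -0.0], [-0.0, 0.001, -1.0]]
ft_force: [0.5, -0.6, -1.5]
grip_width: 0.0335
gripper_force: 59.9
```

```bash
python3 -c "
from h import *
go(.677,.092,.22,-.6)"
```

```text
turn [0.  0.  0.2] shift cm [4.66 6.06 2.13] t 20.8 pos [0.6161 0.0458 0.2413]
```

Emit:
move_arm(plan=[[0,0,0.2,2.3,3,0.7,-1],[0,0,0.2,4.6,6,2.1,-1],[0,0,0.2,4.6,6,2.1,-1],[0,0,0.2,4.6,6,2.1,-1]])

```text
time_s: 21.2
position: [0.6754, 0.0902, 0.2192]
tool_rot: [[0.013, 1.0, -0.001], [1.0, -0.013, -0.0], [-0.0, -0.001, -1.0]]
ft_force: [-0.3, -0.7, -1.9]
grip_width: 0.0333
gripper_force: 60.4
```

```bash
python3 -c "
from h import *
edges('yellow',[(.677,.092,-.6)],'w11.png')
go(.677,.092,.112,-.6)"
```

```text
rows 131 cols above row 175: 286 357
(0.677, 0.092, -0.6) [[289, 220], [286, 134], [354, 220], [356, 134]]
clipped fit [0.6773 0.0942] 0.3 0.984
turn [ 0.   0.  -0.2] shift cm [ 0.25  0.17 10.82] t 21.25 pos [0.6753 0.0896 0.2202]
```

Emit:
move_arm(plan=[[0,0,-0.5,0.3,0.2,3,-1],[0,0,-0.5,0.3,0.2,7,-1],[0,0,-0.5,0.3,0.2,9.5,-1],[0,0,-0.5,0.3,0.2,10.6,-1],[0,0,-0.5,0.3,0.2,10.9,-1]])

```text
time_s: 21.75
position: [0.6773, 0.0921, 0.1112]
tool_rot: [[0.006, 1.0, -0.0], [1.0, -0.006, -0.0], [-0.0, -0.0, -1.0]]
ft_force: [-0.2, 1.3, -0.8]
grip_width: 0.0328
gripper_force: 60.4
```

```bash
python3 -c "
from h import *
go(.6775,.0935,.088,-.2);print(env.observe()['ft_force'])"
```

```text
turn [-0.   0.  -0.1] shift cm [0.14 0.02 2.32] t 21.75 pos [0.6773 0.0921 0.1112]
[-0.21911338  1.27087824 -0.76361305]
```

Emit:
move_arm(plan=[[0,0,0,0.1,0,0.7,-1],[0,0,0,0.1,0,1.3,-1],[0,0,0,0.1,0,1.8,-1],[0,0,0,0.1,0,2.2,-1],[0,0,0,0.1,0,2.3,-1]])

```text
time_s: 22.25
position: [0.6775, 0.0938, 0.0875]
tool_rot: [[0.005, 1.0, -0.001], [1.0, -0.005, -0.0], [-0.0, -0.001, -1.0]]
ft_force: [-0.2, -1.6, -1.1]
grip_width: 0.0329
gripper_force: 60.4
```

Emit:
move_arm(plan=[[0,0,0,0,0,0.1,-1],[0,0,0,0,0,0.1,-0.2],[0,0,0,0,0,0.1,0.4],[0,0,0,0,0,0.1,1],[0,0,0,0,0,0.1,1]])

```text
time_s: 22.75
position: [0.6777, 0.0937, 0.0872]
tool_rot: [[0.005, 1.0, 0.0], [1.0, -0.005, -0.0], [-0.0, 0.0, -1.0]]
ft_force: [-1.1, -0.6, -0.6]
grip_width: 0.0762
gripper_force: 0.0
```

Emit:
move_arm(plan=[[0,0,0,0,0,-2,1],[0,0,0,0,0,-6,1],[0,0,0,0,0,-11,1],[0,0,0,0,0,-16,1],[0,0,0,0,0,-17,1]])

```text
time_s: 23.25
position: [0.6789, 0.0938, 0.2642]
tool_rot: [[0.005, 1.0, 0.012], [1.0, -0.005, -0.0], [-0.0, 0.012, -1.0]]
ft_force: [0.5, 0.6, 0.4]
grip_width: 0.0855
gripper_force: 0.0
```

Emit:
move_arm(plan=[[0,0,0,0,-4,0,1],[0,0,0,0,-8,0,1],[0,0,0,0,-12,0,1],[0,0,0,0,-16,0,1],[0,0,0,0,-20,0,1]])

```text
time_s: 23.75
position: [0.4757, 0.0948, 0.2565]
tool_rot: [[0.005, 1.0, -0.0], [1.0, -0.005, -0.0], [-0.0, -0.0, -1.0]]
ft_force: [0.3, 0.2, 0.5]
grip_width: 0.0852
gripper_force: 0.0
```

```bash
python3 -c "
from h import *
p=env.get_image('scene');a=p['color'][130:290,210:410,::-1];cv2.imwrite('pics/s1.png',cv2.resize(a,(750,600),interpolation=cv2.INTER_CUBIC))
K=dict(red=(.6248,-.2765,-3),yellow=(.6775,.0935,0),blue=(.617,.286,2),green=(.668,-.117,15))
FULL=np.r_[box(-.017,.001,-.028,.028,.014,.119),box(.001,.017,-.017,.017,.014,.119)]
for c in C:
    q=[*K[c][:2],np.radians(K[c][2])];P=proj(place(FULL[FULL[:,2]>.1],q),p,False)
    print(c,'case top predicted rows/cols',np.round(P.min(0)),np.round(P.max(0)),'net centre',[(np.round(d['pixel'],1).tolist(),round(d['conf'],2)) for d in env.tip_of('radio_%s_center'%c,p)][:2],'pred',np.round(proj([[q[0],q[1],.0665]],p,False)[0],1))
"
```

```text
red case top predicted rows/cols [231. 224.] [249. 235.] net centre [([243.1, 244.9], 0.81)] pred [242.9 240.3]
yellow case top predicted rows/cols [343. 208.] [360. 218.] net centre [([350.9, 227.1], 0.75)] pred [351.7 223.7]
blue case top predicted rows/cols [386. 184.] [403. 193.] net centre [([396.3, 200.1], 0.56)] pred [393.8 199.1]
green case top predicted rows/cols [282. 220.] [299. 232.] net centre [([290.5, 240.8], 0.93)] pred [292.5 237.4]
```

View pics/s1.png

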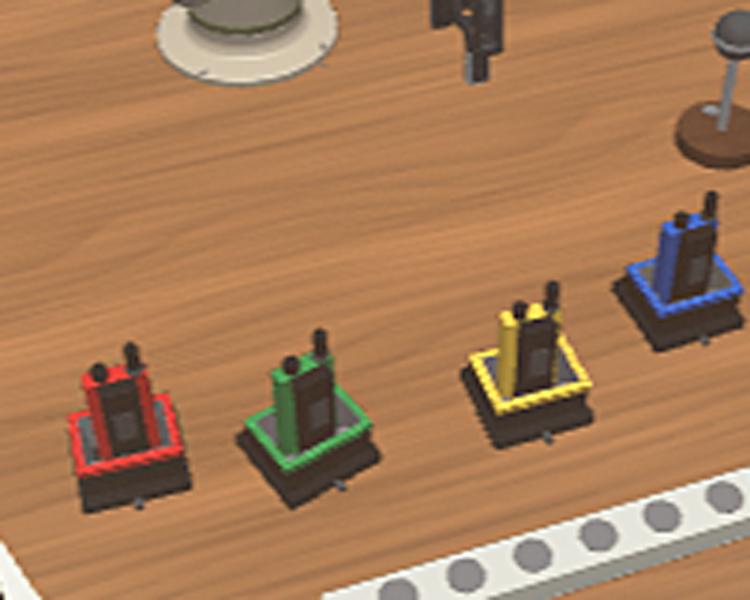

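```bash
python3 -c "
from rig import env
print(env.close_job())"
```

```text
the job is handed in; nothing more can be done
None
```

All four radios stand upright and front to front in their own-colour cradles. Each was released within about 2 mm of its seated height. The mug and microphone were not touched, and the job was handed in at about 24 s; the hand-in returned no verdict.

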